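# Turn a bracket over in a leaf drill jig and close the leaf on it

## Robot

A 6-joint arm with a two-finger parallel gripper is mounted at the origin on a cart in front of the work surface, level with it; the furniture and walls round the work are solid. World frame = base frame: x ahead of the robot, y to its left, z up, the work surface at z = 0. Lengths are in m, angles in rad, forces in N, time in s.
With the tool pointing down it reaches from about 0.375 to 0.825 m from the base axis. Payload 5.5 kg.
Tool frame: the origin (TCP) lies midway between the tips of the shut fingers; the grasp point (between the pads) lies 19 mm behind it; z points along the fingers, y is the direction in which the jaws open and shut (so a half turn about z gives the same grasp; the last joint's range is limited). The gripper opens to 85 mm and grips with 20 to 120 N. Pads are 22 mm wide; open, the fingers measure 114 mm over their backs; the gripper's body (76 mm by 85 mm) begins 54 mm behind the grasp point. The pads swing forward as they close: fully open they stand 13 mm farther back than shut.
Start: joints at [-1.148, 0.314, -0.047, 1.21, 0, 1.571], TCP at [0.246, -0.547, 0.231] pointing down, gripper open.
Joint ranges: [-2.67, 2.67], [-0.69, 1.73], [-1.03, 1.25], [-2.08, 2.16], [-1.42, 1.45], [-3.14, 3.14]. Speed limits (rad/s): [2.39, 2.39, 3.01, 3.14, 3.14, 3.14].

## Interface

Orientations are given as a unit quaternion [x, y, z, w].
In Python, from workcell import * gives the robot as it stands.
- The arm moves only by the tool arm_command, never from a script. Its argument "series" is a list of rows, each an object of numbers: "hand": the closure, from 0 (fully open) to 1 (shut); "dx", "dy", "dz": the shift along the tool's x, y, z in cm; "twist": the turn about the tool's z in degrees. In form: [{"hand": .., "dx": .., "dy": .., "dz": .., "twist": ..}, ...]. A call has 1 to 5 rows; each row shifts and turns the commanded pose from where the row before left it, along the tool's axes as they then stand; what a row does not reach is not made up. A row lasts 1/12 s, in which the tool goes at most 41.7 mm and 7.16 degrees, less where a joint would pass 70% of its speed; a pose out of reach is approached as far as the arm can. A call with a gripper value outside its range is refused whole. The fingers move at their own pace and stop on an object; the grip force is fixed at half the most. Time passes only in rows, so rows that do not move let the fingers close. It gives the time, the measured TCP pose, the force and the opening at its end, in the units of the state.
- read_state(): the state, without advancing time (a new reading comes with each control period).
- read_camera(name): name is "scene" or "top" or "wrist"; returns the picture (400x640x3 uint8, blue, green, red); there is no depth.
- get_calibration(name): a dict with "vfov" (degrees; the focal length in pixels is half the picture's height over the tangent of half this angle, whatever the lens; pixels are square), "cx", "cy" (the principal point, pixels), "cam_to_world" (4x4, takes a point from camera to world coordinates). Camera axes: x right, y up, looking along -z (the intrinsics and any distortion apply to the point x, -y, -z); pixel columns grow to the right and rows downward; lengths in m; the calibration is good to about 2 mm. A picture is of the moment at which its call begins: read the wrist's pose just before it. get_calibration takes no time and is no camera call; for the wrist camera it gives the pose at the moment of the call.
- job_done(): hands the job in, once; it reports no verdict.
Trained networks look in the newest picture that a camera, given by its name, has taken for a name from the list of things; names that differ only in an ending like _2 or _b are one class to them, and where a whole thing is asked for, a point or a joint stands for the part that bears it (a point fixed in the world has none). Each returns a list of dicts, best first, with "conf" (0 to 1); they miss things now and then, are a little off and sometimes report something else, mostly with a low value. They report only what shows in the picture. A call takes as long as a camera call. They do not tell look-alikes from the thing itself.
- boxes_of(camera, name): "box" ([centre column, centre row, width, height] as shares, 0 to 1, of the picture: columns of its width, rows of its height, round what is visible of it).
- landmark_of(camera, name): "location" ([row, column] as shares, 0 to 1, of the picture: columns of its width, rows of its height: a listed point, or the origin of a listed thing).
The state is a dict: "time_s": time; "joints": joint angles; "qd": joint speeds; "tau": joint torques, N m; "position": TCP position; "eef_rot": TCP orientation; "force": force on the tool from outside, world axes, zero at the start; "wrist_torque": the same for the moment, N m; "opening": opening from 0.0 (shut) to 1.0 (fully open).
Only numpy, scipy, OpenCV 4.12 (cv2) and the standard library are available. Lean on these libraries where they do the work, as an engineer would, in place of code of your own. Each camera call takes 0.05 s, during which the arm holds its last target.

## Task

The bent bracket was put into the drill jig the wrong way up: with fingertip pushes, tip it over away from the locating block so that its long leg lies flat between the two rails and its short leg stands up, then push it along the rails until it is fully home against the block. After that swing the open hinged leaf over it until the leaf lies right down, and finish with it shut. Never lift the bracket off the jig, and leave the flange, the bush and the deburring tool beside the jig alone.

Things in the scene. Friction and masses are not known exactly. Their poses are not given: they have to be found in the camera images.
- jig: Leaf drill jig, fixed to the bench, turned up to 0.35 rad: aluminium plate 200 (x = -100 to 100) x 150 (y = -68 to 82) x 12 mm. Origin on the bench top, under the channel's middle; x along the rails towards the locating block, y towards the hinge side, z up. Two rails, 6 mm above the plate, run from x = -92 to 69 mm; the channel between them is 46 mm wide (y = -23 to 23), its floor is the plate's top.
- block_face (a point): Middle of the foot of the locating block's face, on the plate's top: jig x = 70 mm, 12 mm above the bench. The face looks along the jig's -x. The dark steel block is 62 mm wide, stands 30 mm above the plate and closes the channel's far end.
- bracket: Bent steel bracket, 3 mm thick, 40 mm wide, 0.14 kg, loose in the channel (3 mm play each side). Origin: middle of the long leg's outer face, 30 mm from the bend; own y along the long leg to the bend, own z from that face to the side of the short leg. At the start it stands on its short leg (own y down, own z to the block). Wanted: own z up, own y along the jig's +x.
- long_leg_end (a point): Free end of the bracket's long leg, mid width, on its outer face. The leg is 60 mm long from the outside of the bend. At the start it stands up, 60 mm above the plate, on the side away from the block. A light push (about 0.4 N) near it on the inner face, away from the block, tips the bracket over the bend; it falls by itself beyond a lean of 40 degrees. Wanted: flat on the plate, away from the block.
- short_leg_end (a point): Free end of the bracket's short leg, mid width, on its outer face; 48 mm long from the outside of the bend. At the start it lies on the plate pointing to the block, its end 8 to 38 mm from the block's face. Wanted: upright, outer face against the block. Push it home by its inner face, low down, a few mm above the flat long leg (a high push can tip it back); it slides with about 1 N.
- bracket_bend (a point): Middle of the bracket's outer bend edge, the edge over which it tips; it stays on the plate throughout, 12 mm above the bench. When home it touches the foot of the block's face.
- leaf (a joint): Leaf angle: 0 shut (level across the channel), 1.57 upright, 2.2 fully open, leaning outward; 1.9 to 2.18 at the start. The stiff hinge (0.055 N m) lets the 0.16 kg leaf stay where it is left down to about 1.0; below about 0.8 it drops shut by its own weight. About 1 N at the nose moves it.
- leaf_hinge (a point): Middle of the leaf's hinge axis, along the jig's x: jig x = 25, y = 60 mm, 23 mm above the bench; ears reach 28 mm either side along x. The leaf is a steel bar 34 mm wide (along x), 10 mm thick, 130 mm long from the axis. Shut, it covers jig x = 8 to 42, lower face 18 mm and upper face 28 mm above the bench, two drill bushes 4 mm proud above; 25 mm clear of a short leg that is home.
- leaf_nose (a point): Point on the leaf's centre line 117 mm from the hinge axis, mid thickness; the leaf is 22 mm wide here. At joint value q it lies at jig x = 25, y = 60 - 117 cos q mm, 23 + 117 sin q mm above the bench. A black thumb button, 16 mm across, stands 10 mm out of the leaf's upper face here (the outer face, away from the channel, when open).
- flange: Bystander: turned steel flange, 63 mm across, 18 mm high, lying on the bench beside the jig, on the side away from the hinge. Origin at the centre of its underside.
- bush: Bystander: plain steel bush standing on end, 22 mm across, 45 mm high, on the bench beside the jig, on the side away from the hinge. Origin at the centre of its underside.
- deburrer: Bystander: deburring tool with a blue handle, 155 mm long, 16 mm high, lying on the bench before the near end of the jig. Origin under its middle.
Things that resemble listed ones, but are neither listed nor needed, are in the scene too. Leave any blue look-alike of the bracket alone.

How it is judged:
On the way, in this order (a step that is already met when the one before it is completed fails the run):
1. the bracket is tipped over: its long leg lies flat in the channel and its short leg stands up, while the leaf is still open (angle between bracket's own z axis and vertical below 0.06 rad and z of bracket_bend in the frame of jig below 0.016 m and height (world z) of bracket below 0.016 m and value of joint leaf above 1 rad), for 0.2 s.
2. the bracket is pushed home against the locating block, still lying flat, while the leaf is still open (all of step 1 and x of bracket_bend in the frame of jig above 0.066 m and angle between the y axis of bracket and the x axis of jig, either way round below 0.07 rad), for 0.2 s.
3. the leaf is swung down shut over the bracket (value of joint leaf below 0.06 rad), for 0.2 s.
At the end, for the whole second after the job is handed in: The bracket lies on its long leg in the channel (within 0.06 rad of level) with its bend within 4 mm of the locating face and square to it within 0.07 rad, at rest, and the leaf is shut (joint below 0.06 rad) (angle between bracket's own z axis and vertical below 0.06 rad and z of bracket_bend in the frame of jig below 0.016 m and height (world z) of bracket below 0.016 m and x of bracket_bend in the frame of jig above 0.066 m and angle between the y axis of bracket and the x axis of jig, either way round below 0.07 rad and value of joint leaf below 0.06 rad and linear speed of bracket below 0.02 m/s); the robot touches nothing.
It fails at once if the bracket is lifted: its bend edge comes more than 12 mm off the jig's plate (height (world z) of bracket_bend above 0.024 m).
It fails at once if the flange is moved more than 15 mm (distance of flange from where it was at the start of the episode above 0.015 m).
It fails at once if the bush is moved more than 15 mm or knocked over (distance of bush from where it was at the start of the episode above 0.015 m or angle between bush's own z axis and vertical above 0.5 rad).
It fails at once if the deburring tool is moved more than 15 mm (distance of deburrer from where it was at the start of the episode above 0.015 m).
It also fails if it takes over 51 s, if anything falls off the work surface, if the arm or the gripper's body presses on something with over 40 N, if the wrist force passes 120 N, or if a joint passes its speed limit or range.

## Working session

There is one attempt and no reset: what is moved stays moved. The work goes in short steps, Python scripts to look and compute and a tool call to move; the robot and the scene stay as the last step left them, time stands still between calls to the robot, and variables do not carry over. Pictures are saved under pics/ and viewed, and the job is handed in when it is done.

Besides the shell and the picture viewer there is one more tool, called after ">>>" as name([rows], argument=value, ...), one row to a line, values as JSON. arm_command: Moves the arm, as the interface text tells. Its arguments: {"type":"object","properties":{"series":{"type":"array","items":{"type":"object","properties":{"hand":{"type":"number"},"dx":{"type":"number"},"dy":{"type":"number"},"dz":{"type":"number"},"twist":{"type":"number"}}}}},"required":["series"]}

```bash
ls; mkdir -p pics; python3 - <<'E'
from workcell import *
import cv2
s=read_state();print(s)
for c in ["scene","top","wrist"]:
    im=read_camera(c);cv2.imwrite(f"pics/{c}0.png",im)
    print(c,get_calibration(c))
E
```

```text
pics
{'time_s': 0.0, 'joints': array([-1.14796419e+00,  3.14213765e-01, -4.80818695e-02,  1.21018829e+00,
        2.97286415e-05,  1.57081098e+00]), 'qd': array([-0.00011633, -0.00100564, -0.00078903,  0.00335808,  0.00051516,
        0.00021542]), 'tau': array([ 1.11627654e-03, -5.39584136e+01,  3.39751303e+01,  1.91883993e-02,
        1.71374736e-04,  6.49137384e-07]), 'position': array([ 0.2459799 , -0.54662987,  0.23044068]), 'eef_rot': array([ 9.77735932e-01,  2.09837400e-01, -1.62539404e-04, -8.28129561e-04]), 'force': array([-0.57774953,  0.23778191, -0.11132788]), 'wrist_torque': array([-0.00916282, -0.02809452, -0.0118375 ]), 'opening': 1.00146921693457}
scene {'vfov': 47.705387811210386, 'cx': 322.8290487230896, 'cy': 201.59169655668833, 'cam_to_world': array([[ 0.70720489,  0.49239643, -0.50735294,  0.11126827],
       [-0.70684964,  0.50764122, -0.49260935, -0.43837715],
       [ 0.01499418,  0.70699798,  0.70705659,  0.67983825],
       [ 0.        ,  0.        ,  0.        ,  1.        ]])}
top {'vfov': 46.19262809370069, 'cx': 315.42071324358466, 'cy': 206.58801409001745, 'cam_to_world': array([[-0.01017964,  0.99577774, -0.0912308 ,  0.4709082 ],
       [-0.99994333, -0.0104215 , -0.00217502,  0.01696172],
       [-0.0031166 ,  0.09120349,  0.9958274 ,  1.0752174 ],
       [ 0.        ,  0.        ,  0.        ,  1.        ]])}
wrist {'vfov': 60.85491763497989, 'cx': 326.6683083563159, 'cy': 199.61790632217793, 'cam_to_world': array([[ 4.09324487e-01,  8.76586302e-01,  2.53080858e-01,
         3.10047686e-01],
       [-9.12388779e-01,  3.93391755e-01,  1.13091305e-01,
        -5.17679786e-01],
       [-4.25633963e-04, -2.77199175e-01,  9.60812383e-01,
         3.72152841e-01],
       [ 0.00000000e+00,  0.00000000e+00,  0.00000000e+00,
         1.00000000e+00]])}
```

View pics/scene0.png

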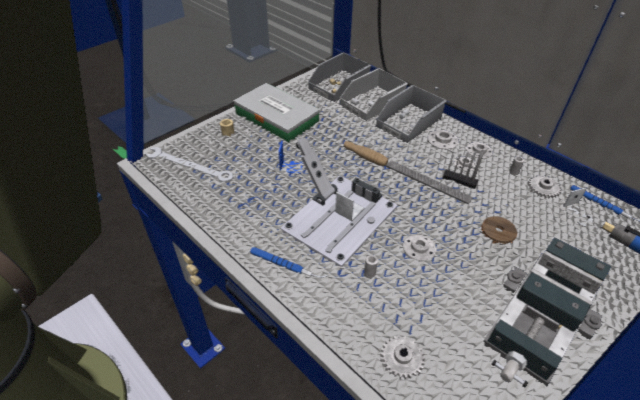

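View pics/top0.png

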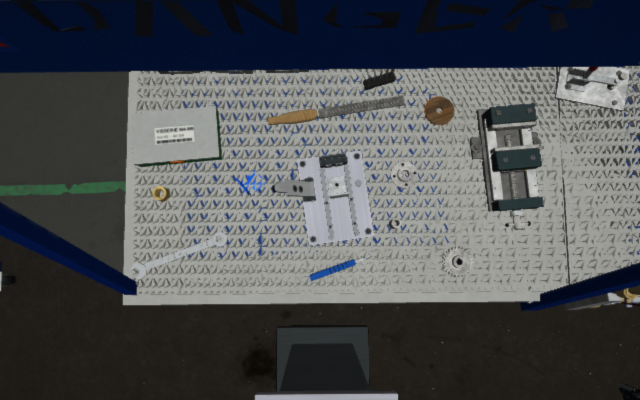

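```bash
python3 - <<'E'
from workcell import *
for c in ["scene","top"]:
    for n in ["jig","block_face","bracket","long_leg_end","short_leg_end","bracket_bend","leaf_hinge","leaf_nose","flange","bush","deburrer"]:
        r=landmark_of(c,n)
        print(c,n,[(round(d['conf'],2),round(d['location'][1]*640,1),round(d['location'][0]*400,1)) for d in r[:3]])
E
```

```text
scene jig [(0.84, 344.1, 220.4)]
scene block_face [(0.85, 360.9, 196.0)]
scene bracket [(0.57, 346.4, 208.1), (0.5, 278.3, 156.0)]
scene long_leg_end [(0.91, 340.9, 194.0), (0.76, 276.8, 148.7)]
scene short_leg_end [(0.85, 356.8, 206.6), (0.73, 304.5, 168.2)]
scene bracket_bend [(0.82, 343.4, 218.6), (0.62, 283.7, 165.4)]
scene leaf_hinge [(0.8, 325.0, 192.9), (0.33, 418.3, 246.5)]
scene leaf_nose [(0.67, 300.3, 143.3)]
scene flange [(0.56, 419.2, 248.4)]
scene bush [(0.64, 368.8, 273.0)]
scene deburrer [(0.71, 344.0, 220.7), (0.66, 287.6, 263.6)]
top jig [(0.65, 337.1, 193.8)]
top block_face [(0.62, 332.6, 168.6)]
top bracket [(0.93, 340.4, 197.1), (0.7, 338.8, 265.3), (0.63, 243.2, 189.1)]
top long_leg_end [(0.85, 340.5, 195.8), (0.62, 241.5, 184.8)]
top short_leg_end [(0.68, 336.4, 179.3)]
top bracket_bend [(0.9, 337.4, 197.2), (0.52, 244.1, 187.5)]
top leaf_hinge [(0.59, 310.0, 189.2), (0.21, 337.7, 264.9)]
top leaf_nose [(0.9, 279.0, 186.8)]
top flange [(0.78, 402.5, 175.0)]
top bush [(0.73, 338.7, 193.6), (0.63, 391.6, 223.9)]
top deburrer [(0.79, 342.7, 264.8)]
```

The scene shows the jig at about (345,215), with the bracket standing in the channel. The leaf is open to the left at (300,143), and there is a blue look-alike at (282,155). Next I'll zoom in and fit the jig pose.

```bash
python3 - <<'E'
import cv2
a=cv2.imread('pics/scene0.png')[120:290,250:450];cv2.imwrite('pics/sc_z.png',cv2.resize(a,None,fx=3.5,fy=3.5,interpolation=cv2.INTER_CUBIC))
a=cv2.imread('pics/top0.png')[140:260,260:420];cv2.imwrite('pics/top_z.png',cv2.resize(a,None,fx=5,fy=5,interpolation=cv2.INTER_CUBIC))
E
```

```text
(no output)
```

View pics/sc_z.png

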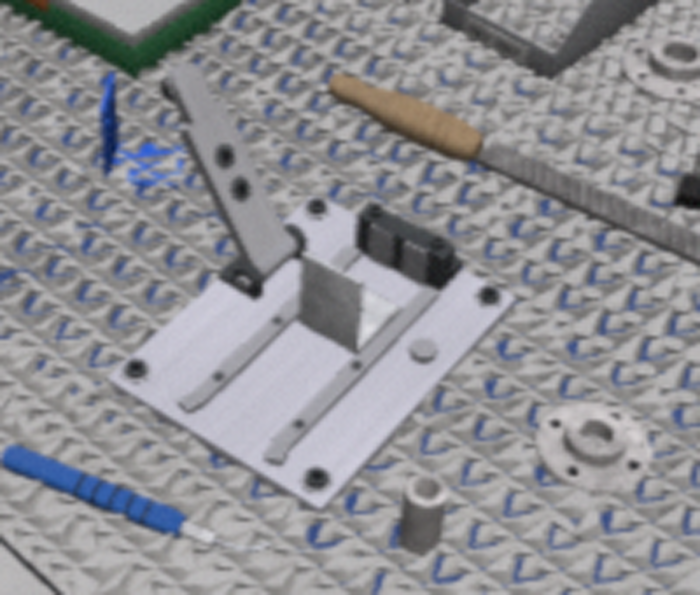

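View pics/top_z.png

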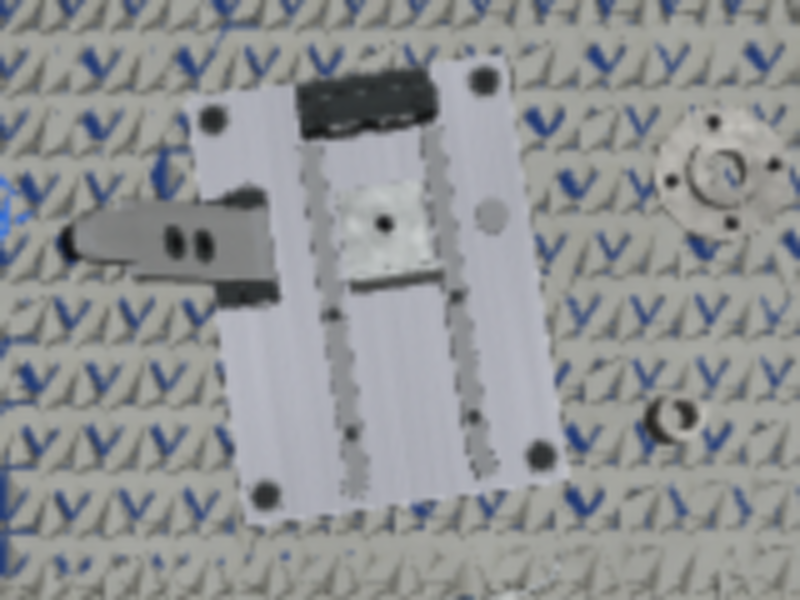

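```bash
cat > h.py <<'E'
import numpy as np
from scipy.optimize import least_squares
cal={}
def proj(c,P):
    P=np.atleast_2d(P);k=cal[c];T=np.array(k['cam_to_world']);
    p=(P-T[:3,3])@T[:3,:3]; f=200/np.tan(np.radians(k['vfov'])/2)
    return np.c_[k['cx']+f*p[:,0]/-p[:,2], k['cy']+f*p[:,1]/p[:,2]]
def j2w(p,J):
    x,y,a=J;p=np.atleast_2d(p);c,s=np.cos(a),np.sin(a)
    return np.c_[x+c*p[:,0]-s*p[:,1],y+s*p[:,0]+c*p[:,1],p[:,2]]
E
cat > fit.py <<'E'
from workcell import *
import h;from h import *
for c in["scene","top"]:cal[c]=get_calibration(c)
C=[[.1,.082,.012],[.1,-.068,.012],[-.1,-.068,.012],[-.1,.082,.012]]
ot=np.array([[297.6,159.4],[361.4,151],[373.6,235],[309.6,244.4]])-.5
os=np.array([[397.1,205.1],[341.4,264.3],[282,228.6]])-.5
C=np.array(C)
def res(J): 
    w=j2w(C,J); return np.r_[(proj('top',w)-ot).ravel(),(proj('scene',w[1:])-os).ravel()]
r=least_squares(res,[.5,0,0.1]);print(r.x);print(r.fun.reshape(-1,2).round(1))
for cs in('top','scene'):
  f=lambda J:(proj('top',j2w(C,J))-ot).ravel() if cs=='top' else (proj('scene',j2w(C[1:],J))-os).ravel()
  print(cs,least_squares(f,r.x).x, least_squares(f,r.x).fun.round(1))
J=r.x
# bracket x: long leg top edge corners, scene; leaf
LE=np.array([[340.9,194.0]]);
def rb(b):
    w=j2w([[b[0],0,.072]],J); bb=j2w([[b[0],0,.012]],J)
    return np.r_[(proj('scene',w)-LE).ravel(),(proj('top',w)-[[340.5,195.8]]).ravel(),(proj('scene',bb)-[[343.4,218.6]]).ravel()]
r=least_squares(rb,[0]);print('bend x',r.x,r.fun.round(1))
def rl(q):
    w=j2w([[.025,.06-.117*np.cos(q[0]),.023+.117*np.sin(q[0])]],J)
    return np.r_[(proj('scene',w)-[[300.3,143.3]]).ravel(),(proj('top',w)-[[279,186.8]]).ravel()]
r=least_squares(rl,[2.]);print('leaf',r.x,r.fun.round(1))
E
python3 fit.py
```

```text
[ 0.59068741 -0.0324005   0.12942798]
[[-0.7 -0.2]
 [ 0.1 -0.8]
 [ 1.   1.4]
 [-0.7  1.3]
 [ 1.5 -0.8]
 [ 1.   0.6]
 [-1.1 -1.5]]
top [ 0.59170129 -0.03258673  0.12787474] [-0.5 -0.7  0.2 -1.2  1.   1.  -0.7  0.8]
scene [ 0.58923579 -0.03233643  0.13510484] [ 0.9 -0.7  0.8  1.1 -1.7 -0.9]
bend x [-0.0050586] [ 2.7  2.6 -0.9 -0.  -1.2 -0.7]
leaf [2.17548476] [ 1.9  0.8 -1.4  0.5]
```

The jig sits at about (0.591, -0.032) with yaw 0.13, the leaf is at about 2.17, and the bend is at about x = -5 mm. I'll add a helper that turns jig-frame targets into tool-axis shifts.

```bash
cat > st.py <<'E'
from workcell import *
import sys,numpy as np
from scipy.spatial.transform import Rotation as R
try: J=np.loadtxt('jig.txt')
except Exception: J=np.array([0.5907,-0.0324,0.1294])
s=read_state();p=s['position'];Rm=R.from_quat(s['eef_rot']).as_matrix()
c,sn=np.cos(J[2]),np.sin(J[2]);d=p[:2]-J[:2]
print('t',round(s['time_s'],2),'jig xyz mm',np.round([1e3*(c*d[0]+sn*d[1]),1e3*(-sn*d[0]+c*d[1]),1e3*p[2]],1),'toolx-jig yaw deg',round(np.degrees(np.arctan2(Rm[1,0],Rm[0,0])-J[2]),2),'F',s['force'].round(2),'op',round(s['opening'],2))
if len(sys.argv)>3:
    t=np.array(list(map(float,sys.argv[1:4])))/1e3
    w=np.array([J[0]+c*t[0]-sn*t[1],J[1]+sn*t[0]+c*t[1],t[2]])
    print('now-frame shift cm',np.round(Rm.T@(w-p)*100,2))
    th=J[2];Ra=np.array([[c,sn,0],[sn,-c,0],[0,0,-1]])
    print('aligned-frame shift cm',np.round(Ra.T@(w-p)*100,2))
E
python3 st.py 20 0 220
```

```text
t 1.25 jig xyz mm [-408.  -466.   231.3] toolx-jig yaw deg 16.81 F [0.08 1.29 0.08] op 1.0
now-frame shift cm [ 54.45 -32.23   1.13]
aligned-frame shift cm [ 42.8  -46.6    1.13]
```

>>> arm_command([
  {"hand":1,"dx":0,"dy":0,"dz":0,"twist":5.6},
  {"hand":1,"dx":0,"dy":0,"dz":0,"twist":5.6},
  {"hand":1,"dx":0,"dy":0,"dz":0,"twist":5.6},
  {"hand":1,"dx":2.6,"dy":-2.9,"dz":0.1,"twist":0},
  {"hand":1,"dx":2.6,"dy":-2.9,"dz":0.1,"twist":0},
])

```text
time_s: 1.67
position: [0.2899, -0.4834, 0.229]
eef_rot: [0.998, 0.063, 0.0, 0.0]
force: [1.2, 0.9, 1.0]
opening: 0.301
```

>>> arm_command([
  {"hand":1,"dx":2.6,"dy":-2.9,"dz":0.1,"twist":0},
  {"hand":1,"dx":2.6,"dy":-2.9,"dz":0.1,"twist":0},
  {"hand":1,"dx":2.6,"dy":-2.9,"dz":0.1,"twist":0},
  {"hand":1,"dx":2.6,"dy":-2.9,"dz":0.1,"twist":0},
  {"hand":1,"dx":2.6,"dy":-2.9,"dz":0.1,"twist":0},
])

```text
time_s: 2.08
position: [0.4012, -0.3208, 0.2245]
eef_rot: [0.998, 0.065, 0.0, 0.0]
force: [1.1, -0.6, 0.8]
opening: -0.003
```

```bash
python3 st.py 20 0 220
```

```text
t 2.08 jig xyz mm [-225.2 -261.5  224.5] toolx-jig yaw deg -0.01 F [ 1.1  -0.56  0.79] op -0.0
now-frame shift cm [ 24.51 -26.15   0.45]
aligned-frame shift cm [ 24.52 -26.15   0.45]
```

>>> arm_command([
  {"hand":1,"dx":2.7,"dy":-2.9,"dz":0,"twist":0},
  {"hand":1,"dx":2.7,"dy":-2.9,"dz":0,"twist":0},
  {"hand":1,"dx":2.7,"dy":-2.9,"dz":0,"twist":0},
  {"hand":1,"dx":2.7,"dy":-2.9,"dz":0,"twist":0},
  {"hand":1,"dx":2.7,"dy":-2.9,"dz":0,"twist":0},
])

```text
time_s: 2.5
position: [0.5165, -0.1593, 0.2246]
eef_rot: [0.998, 0.065, 0.0, 0.0]
force: [0.8, 0.6, 0.7]
opening: -0.0
```

>>> arm_command([
  {"hand":1,"dx":2.7,"dy":-2.9,"dz":0.1,"twist":0},
  {"hand":1,"dx":2.7,"dy":-2.9,"dz":0.1,"twist":0},
  {"hand":1,"dx":2.7,"dy":-2.9,"dz":0.1,"twist":0},
  {"hand":1,"dx":2.7,"dy":-2.9,"dz":0.1,"twist":0},
  {"hand":1,"dx":0,"dy":0,"dz":0,"twist":0},
])

```text
time_s: 2.92
position: [0.611, -0.0264, 0.2196]
eef_rot: [0.998, 0.068, 0.001, -0.001]
force: [-0.6, -0.8, -0.3]
opening: 0.002
```

```bash
python3 st.py 35 0 80; python3 - <<'E'
from workcell import *
import cv2,pickle
k=get_calibration('wrist');im=read_camera('wrist');cv2.imwrite('pics/w1.png',im);pickle.dump(k,open('w1.pkl','wb'))
for n in ["block_face","long_leg_end","short_leg_end","bracket_bend","leaf_hinge","leaf_nose"]:
    r=landmark_of('wrist',n);print(n,[(round(d['conf'],2),round(d['location'][1]*640,1),round(d['location'][0]*400,1)) for d in r[:3]])
E
```

```text
t 2.92 jig xyz mm [ 20.9   3.3 219.6] toolx-jig yaw deg 0.35 F [-0.64 -0.78 -0.35] op 0.0
now-frame shift cm [ 1.38  0.38 13.97]
aligned-frame shift cm [ 1.41  0.33 13.96]
block_face []
long_leg_end [(0.89, 329.2, 212.5), (0.64, 94.7, 153.9)]
short_leg_end [(0.83, 330.2, 149.8), (0.71, 169.3, 120.8)]
bracket_bend [(0.95, 132.4, 146.3), (0.73, 334.4, 192.4)]
leaf_hinge [(0.56, 272.8, 172.2)]
leaf_nose [(0.71, 164.6, 197.1), (0.68, 431.1, 255.9)]
```

View pics/w1.png

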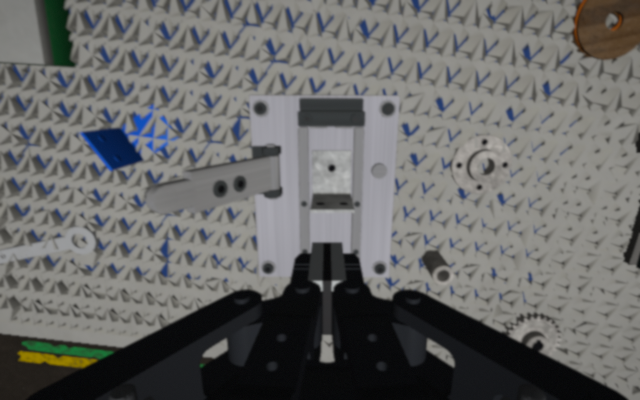

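```bash
python3 - <<'E'
import cv2
a=cv2.imread('pics/w1.png')[80:290,230:420];cv2.imwrite('pics/w1z.png',cv2.resize(a,None,fx=2.8*1,fy=2.8,interpolation=cv2.INTER_CUBIC))
E
```

```text
(no output)
```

View pics/w1z.png

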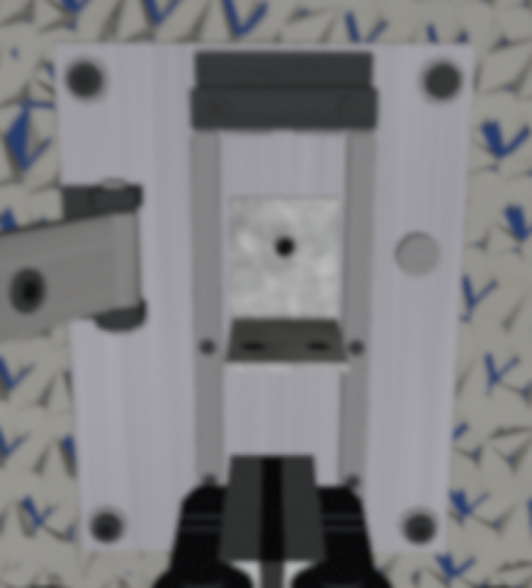

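```bash
python3 - <<'E'
import h,pickle;from h import *
cal['w']=pickle.load(open('w1.pkl','rb'))
C=np.array([[.1,.082,.012],[.1,-.068,.012],[-.1,-.068,.012],[-.1,.082,.012]])
o=np.array([[249.6,96.1],[398.6,95.4],[390.7,276.4],[258.6,276.4]])-.5
r=least_squares(lambda J:(proj('w',j2w(C,J))-o).ravel(),[.59,-.03,.13]);J=r.x;print(J,r.fun.round(1))
np.savetxt('jig.txt',J)
for nm,z,dx,row in [('short end',.015,48,150.4),('inner corner',.015,3,194.3),('long end inner',.072,3,207.9),('block face foot',.012,0,80+130/2.8),('block top face edge',.042,0,80+88/2.8)]:
    r=least_squares(lambda b:proj('w',j2w([[b[0],0,z]],J))[0,1]-row+.5,[0]);print(nm,r.x*1e3-dx)
print(proj('w',j2w([[.025,.06+.117*.57,.023+.117*.82]],J)))
E
python3 st.py 35 0 80
```

```text
[ 0.589231   -0.03277411  0.13606174] [-2.1 -1.3  1.9 -0.9 -0.3  1.6  0.4  1.7]
short end [-2.15329921]
inner corner [-3.28966432]
long end inner [-0.565826]
block face foot [69.49145833]
block top face edge [84.7895908]
[[160.5379437  197.27689629]]
t 3.27 jig xyz mm [ 17.6  -3.  220.6] toolx-jig yaw deg -0.47 F [-0.07 -0.45 -0.82] op 0.0
now-frame shift cm [ 1.73 -0.32 14.06]
aligned-frame shift cm [ 1.74 -0.3  14.06]
```

```bash
echo "0.590 -0.0326 0.133" > jig.txt; python3 st.py 32 0 50
```

```text
t 3.27 jig xyz mm [ 16.9  -3.  220.6] toolx-jig yaw deg -0.3 F [-0.07 -0.45 -0.82] op 0.0
now-frame shift cm [ 1.51 -0.31 17.06]
aligned-frame shift cm [ 1.51 -0.3  17.06]
```

>>> arm_command([
  {"hand":1,"dx":0.8,"dy":-0.15,"dz":2.5,"twist":-0.3},
  {"hand":1,"dx":0.7,"dy":-0.15,"dz":3.5,"twist":0},
  {"hand":1,"dx":0,"dy":0,"dz":3.5,"twist":0},
  {"hand":1,"dx":0,"dy":0,"dz":3.5,"twist":0},
  {"hand":1,"dx":0,"dy":0,"dz":2.5,"twist":0},
])

```text
time_s: 3.68
position: [0.6204, -0.0283, 0.0627]
eef_rot: [0.998, 0.066, -0.001, -0.0]
force: [0.1, -0.3, -0.3]
opening: 0.002
```

>>> arm_command([
  {"hand":1,"dx":0,"dy":0,"dz":1.5,"twist":0},
  {"hand":1,"dx":0,"dy":0,"dz":0,"twist":0},
])

```text
time_s: 3.85
position: [0.6185, -0.0282, 0.0465]
eef_rot: [0.998, 0.067, -0.003, -0.0]
force: [-0.5, -0.6, 0.0]
opening: 0.0
```

```bash
python3 st.py 12 0 50; python3 - <<'E'
from workcell import *
import cv2
cv2.imwrite('pics/w2.png',read_camera('wrist'))
E
```

```text
t 3.85 jig xyz mm [28.9  0.6 46.5] toolx-jig yaw deg 0.01 F [-0.47 -0.58  0.  ] op 0.0
now-frame shift cm [-1.69  0.06 -0.34]
aligned-frame shift cm [-1.69  0.06 -0.35]
```

View pics/w2.png

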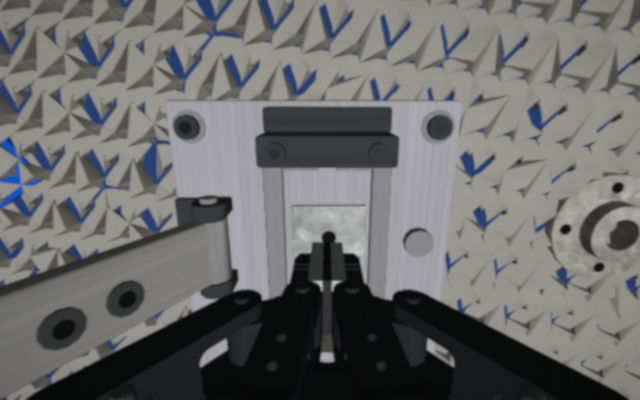

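The shut fingers are centred in the channel at (327,260), over the short leg and clear of the block. Pushing away from the block now.

>>> arm_command([
  {"hand":1,"dx":-1.2,"dy":0,"dz":0,"twist":0},
  {"hand":1,"dx":-0.6,"dy":0,"dz":0,"twist":0},
  {"hand":1,"dx":-0.5,"dy":0,"dz":0,"twist":0},
  {"hand":1,"dx":-0.5,"dy":0,"dz":0,"twist":0},
  {"hand":1,"dx":-0.5,"dy":0,"dz":0,"twist":0},
])

```text
time_s: 4.32
position: [0.5899, -0.0319, 0.0514]
eef_rot: [0.998, 0.067, 0.001, 0.0]
force: [-0.7, 1.0, 0.3]
opening: 0.0
```

>>> arm_command([
  {"hand":1,"dx":-0.6,"dy":0,"dz":0,"twist":0},
  {"hand":1,"dx":-0.6,"dy":0,"dz":0,"twist":0},
  {"hand":1,"dx":-0.6,"dy":0,"dz":0,"twist":0},
  {"hand":1,"dx":-0.6,"dy":0,"dz":0,"twist":0},
  {"hand":1,"dx":-0.6,"dy":0,"dz":0,"twist":0},
])

```text
time_s: 4.73
position: [0.559, -0.0357, 0.0503]
eef_rot: [0.998, 0.067, -0.0, -0.0]
force: [-0.0, 0.1, -0.2]
opening: -0.003
```

```bash
python3 st.py 12 0 50; python3 - <<'E'
from workcell import *
import cv2
cv2.imwrite('pics/w3.png',read_camera('wrist'))
a=read_camera('scene')[120:290,250:450];cv2.imwrite('pics/s3.png',cv2.resize(a,None,fx=3.5,fy=3.5))
E
```

```text
t 4.73 jig xyz mm [-31.1   1.1  50.3] toolx-jig yaw deg 0.11 F [-0.05  0.07 -0.16] op -0.0
now-frame shift cm [4.31 0.11 0.03]
aligned-frame shift cm [4.31 0.11 0.03]
```

View pics/s3.png

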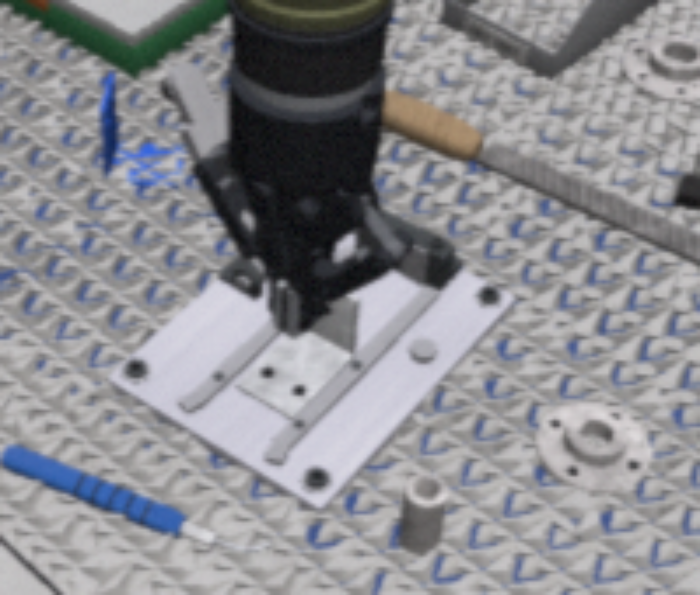

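View pics/w3.png

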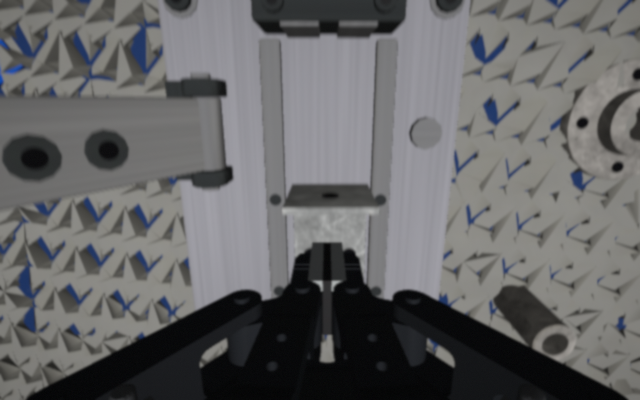

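The bracket is tipped. Its long leg lies flat (scene zoom ~(300,375)) and the short leg stands at wrist (330,195). Lowering, then pushing it home.

>>> arm_command([
  {"hand":1,"dx":0,"dy":0.1,"dz":1.5,"twist":0},
  {"hand":1,"dx":0,"dy":0,"dz":1.0,"twist":0},
  {"hand":1,"dx":0,"dy":0,"dz":0.3,"twist":0},
  {"hand":1,"dx":0,"dy":0,"dz":0,"twist":0},
])

```text
time_s: 5.17
position: [0.5587, -0.0365, 0.021]
eef_rot: [0.998, 0.067, -0.001, -0.0]
force: [-0.3, 0.2, -0.3]
opening: 0.001
```

```bash
python3 st.py 50 0 21; python3 - <<'E'
from workcell import *
import cv2
cv2.imwrite('pics/w4.png',read_camera('wrist'))
E
python3 st.py 50 0 21;
```

```text
t 5.17 jig xyz mm [-31.5   0.3  21. ] toolx-jig yaw deg 0.1 F [-0.27  0.19 -0.26] op 0.0
now-frame shift cm [ 8.15  0.04 -0.02]
aligned-frame shift cm [8.15 0.03 0.  ]
t 5.22 jig xyz mm [-30.9   0.2  21.7] toolx-jig yaw deg 0.1 F [-0.19  0.33  0.5 ] op -0.0
now-frame shift cm [8.09 0.03 0.06]
aligned-frame shift cm [8.09 0.02 0.07]
```

View pics/w4.png

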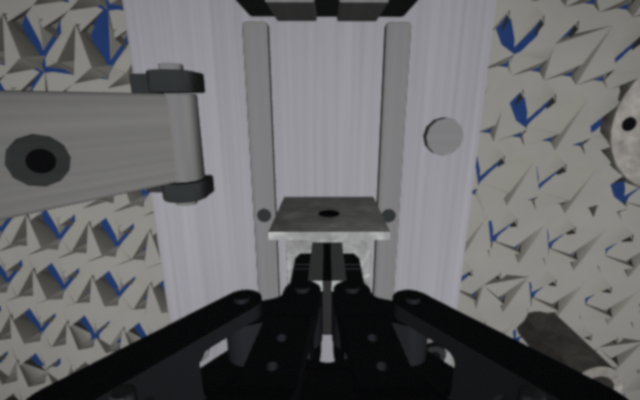

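>>> arm_command([
  {"hand":1,"dx":0.5,"dy":0,"dz":0,"twist":0},
  {"hand":1,"dx":0.5,"dy":0,"dz":0,"twist":0},
  {"hand":1,"dx":0.5,"dy":0,"dz":0,"twist":0},
  {"hand":1,"dx":0.5,"dy":0,"dz":0,"twist":0},
  {"hand":1,"dx":0.5,"dy":0,"dz":0,"twist":0},
])

```text
time_s: 5.63
position: [0.5853, -0.0332, 0.0225]
eef_rot: [0.998, 0.067, 0.0, 0.0]
force: [-1.0, -0.5, 0.5]
opening: 0.002
```

>>> arm_command([
  {"hand":1,"dx":0.6,"dy":0,"dz":0,"twist":0},
  {"hand":1,"dx":0.6,"dy":0,"dz":0,"twist":0},
  {"hand":1,"dx":0.6,"dy":0,"dz":0,"twist":0},
  {"hand":1,"dx":0.6,"dy":0,"dz":0,"twist":0},
  {"hand":1,"dx":0.6,"dy":0,"dz":0,"twist":0},
])

```text
time_s: 6.05
position: [0.615, -0.0292, 0.0223]
eef_rot: [0.998, 0.067, -0.0, 0.0]
force: [-0.8, -0.8, 1.0]
opening: 0.001
```

```bash
python3 st.py 56 0 21; python3 - <<'E'
from workcell import *
import cv2
cv2.imwrite('pics/w5.png',read_camera('wrist'))
E
```

```text
t 6.05 jig xyz mm [25.2  0.1 22.3] toolx-jig yaw deg 0.11 F [-0.81 -0.78  0.97] op 0.0
now-frame shift cm [3.08 0.01 0.13]
aligned-frame shift cm [3.08 0.01 0.13]
```

View pics/w5.png

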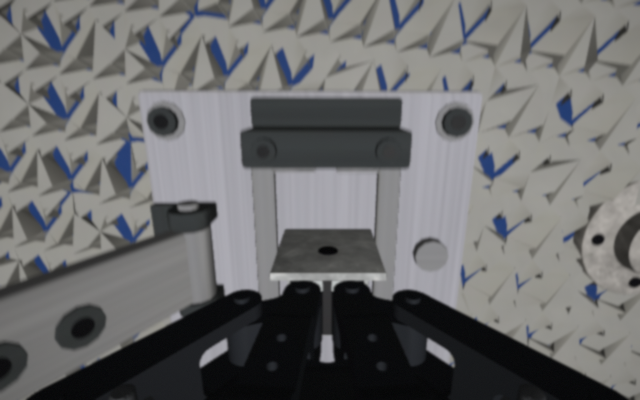

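The bracket is sliding square and upright at (328,255), with the block at (327,150). About 3 cm remain.

>>> arm_command([
  {"hand":1,"dx":0.6,"dy":0,"dz":0,"twist":0},
  {"hand":1,"dx":0.6,"dy":0,"dz":0,"twist":0},
  {"hand":1,"dx":0.5,"dy":0,"dz":0,"twist":0},
  {"hand":1,"dx":0.4,"dy":0,"dz":0,"twist":0},
  {"hand":1,"dx":0.3,"dy":0,"dz":0,"twist":0},
])

```text
time_s: 6.52
position: [0.6387, -0.026, 0.0223]
eef_rot: [0.998, 0.067, 0.0, 0.0]
force: [-1.7, -0.8, -0.2]
opening: 0.004
```

>>> arm_command([
  {"hand":1,"dx":0.3,"dy":0,"dz":0,"twist":0},
  {"hand":1,"dx":0.2,"dy":0,"dz":0,"twist":0},
])

```text
time_s: 6.68
position: [0.6434, -0.0253, 0.0223]
eef_rot: [0.998, 0.067, 0.0, -0.0]
force: [-0.4, 0.2, -0.6]
opening: -0.001
```

```bash
python3 st.py 56 0 21
```

```text
t 6.68 jig xyz mm [53.9  0.1 22.3] toolx-jig yaw deg 0.11 F [-0.36  0.17 -0.58] op -0.0
now-frame shift cm [0.21 0.01 0.13]
aligned-frame shift cm [0.21 0.01 0.13]
```

>>> arm_command([
  {"hand":1,"dx":0.2,"dy":0,"dz":0,"twist":0},
  {"hand":1,"dx":0.1,"dy":0,"dz":0,"twist":0},
])

```text
time_s: 6.85
position: [0.6451, -0.0251, 0.0221]
eef_rot: [0.998, 0.067, -0.001, 0.0]
force: [-6.5, -1.0, 3.4]
opening: 0.0
```

>>> arm_command([
  {"hand":1,"dx":0.1,"dy":0,"dz":0,"twist":0},
  {"hand":1,"dx":0.1,"dy":0,"dz":0,"twist":0},
])

```text
time_s: 7.02
position: [0.6451, -0.0251, 0.022]
eef_rot: [0.998, 0.067, -0.003, 0.0]
force: [-11.7, -2.3, 7.7]
opening: 0.001
```

```bash
python3 st.py 56 0 21; python3 - <<'E'
from workcell import *
import cv2
cv2.imwrite('pics/w6.png',read_camera('wrist'))
E
```

```text
t 7.02 jig xyz mm [55.6  0.2 22. ] toolx-jig yaw deg 0.09 F [-11.67  -2.35   7.71] op 0.0
now-frame shift cm [0.04 0.02 0.1 ]
aligned-frame shift cm [0.04 0.02 0.1 ]
```

View pics/w6.png

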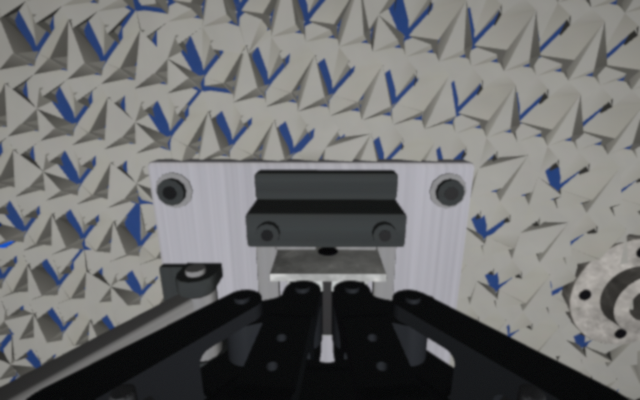

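The push stopped against the block: about 12 N at x=55.6 mm, against 56 expected for home. Backing off, then rising.

>>> arm_command([
  {"hand":1,"dx":-0.6,"dy":0,"dz":0,"twist":0},
  {"hand":1,"dx":-1.0,"dy":0,"dz":0,"twist":0},
  {"hand":1,"dx":-1.4,"dy":0,"dz":0,"twist":0},
  {"hand":1,"dx":0,"dy":0,"dz":-3,"twist":0},
  {"hand":1,"dx":0,"dy":0,"dz":-4,"twist":0},
])

```text
time_s: 7.48
position: [0.6141, -0.0286, 0.0892]
eef_rot: [0.998, 0.067, -0.004, -0.001]
force: [1.2, 0.1, 0.5]
opening: 0.001
```

>>> arm_command([
  {"hand":1,"dx":0,"dy":0,"dz":-4,"twist":0},
  {"hand":1,"dx":0,"dy":0,"dz":-4,"twist":0},
  {"hand":1,"dx":0,"dy":0,"dz":-3,"twist":0},
  {"hand":1,"dx":0,"dy":0,"dz":0,"twist":0},
])

```text
time_s: 7.82
position: [0.6227, -0.0289, 0.2105]
eef_rot: [0.998, 0.067, 0.006, 0.001]
force: [1.9, -0.2, 0.3]
opening: 0.001
```

```bash
python3 st.py 25 170 200; python3 - <<'E'
from workcell import *
import cv2,pickle
k=get_calibration('wrist');cv2.imwrite('pics/w7.png',read_camera('wrist'));pickle.dump(k,open('w7.pkl','wb'))
print([(d['conf'],d['location'][1]*640,d['location'][0]*400) for d in landmark_of('wrist','leaf_nose')])
E
```

```text
t 7.82 jig xyz mm [ 32.9  -0.7 210.5] toolx-jig yaw deg 0.1 F [ 1.93 -0.16  0.31] op 0.0
now-frame shift cm [ -0.77 -17.07   1.  ]
aligned-frame shift cm [ -0.79 -17.07   1.05]
[(0.67, 155.392, 215.92)]
```

View pics/w7.png

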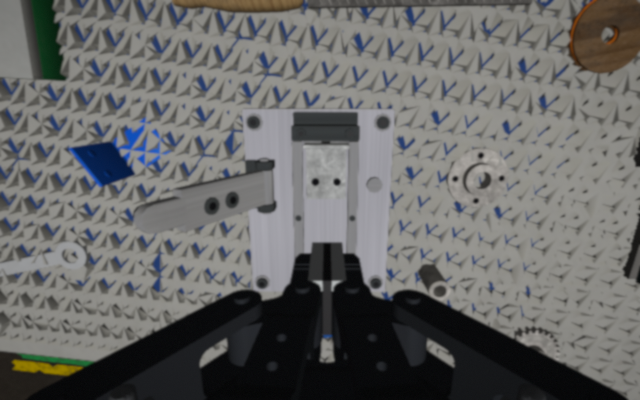

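The bracket lies flat at (326,170) against the block (325,132), and the leaf is still open. Moving over to the outer side of the leaf.

>>> arm_command([
  {"hand":1,"dx":0,"dy":-3.4,"dz":0,"twist":0},
  {"hand":1,"dx":0,"dy":-3.4,"dz":0,"twist":0},
  {"hand":1,"dx":0,"dy":-3.4,"dz":0,"twist":0},
  {"hand":1,"dx":0,"dy":-3.4,"dz":0,"twist":0},
  {"hand":1,"dx":0,"dy":-3.4,"dz":0,"twist":0},
])

```text
time_s: 8.33
position: [0.5975, 0.117, 0.2006]
eef_rot: [0.996, 0.091, -0.002, -0.011]
force: [0.3, -0.7, 0.3]
opening: 0.007
```

>>> arm_command([
  {"hand":1,"dx":0,"dy":-0.3,"dz":0,"twist":0},
  {"hand":1,"dx":0,"dy":0,"dz":0,"twist":0},
])

```text
time_s: 8.5
position: [0.5978, 0.1171, 0.201]
eef_rot: [0.996, 0.091, -0.002, -0.011]
force: [0.5, -0.7, 0.2]
opening: 0.004
```

```bash
python3 st.py 25 172 100; python3 - <<'E'
from workcell import *
import cv2,pickle
cv2.imwrite('pics/w8.png',read_camera('wrist'))
E
python3 st.py 25 172 100
```

```text
t 8.5 jig xyz mm [ 27.5 147.3 201. ] toolx-jig yaw deg 2.8 F [ 0.49 -0.67  0.25] op 0.0
now-frame shift cm [-0.11 -2.24 10.15]
aligned-frame shift cm [-0.25 -2.47 10.1 ]
t 8.55 jig xyz mm [ 27.7 146.5 201.2] toolx-jig yaw deg 2.73 F [-0.05  0.05 -0.24] op 0.0
now-frame shift cm [-0.12 -2.33 10.18]
aligned-frame shift cm [-0.27 -2.55 10.12]
```

View pics/w8.png

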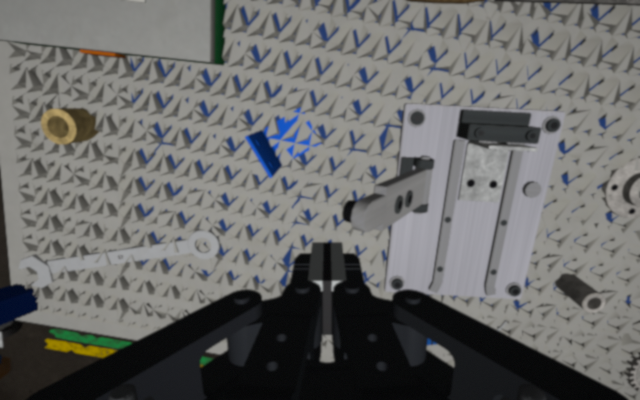

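```bash
python3 -c "
from workcell import *
s=read_state();print(s['joints'].round(3),s['qd'].round(3),s['tau'].round(2))"
```

```text
[ 0.18   0.345 -0.072  1.156  0.023  3.141] [-0.022 -0.004  0.006  0.004 -0.003  0.   ] [  1.08 -55.48  33.57   0.     0.19  -0.  ]
```

>>> arm_command([
  {"hand":1,"dx":0,"dy":-1.0,"dz":0,"twist":0},
  {"hand":1,"dx":0,"dy":-1.0,"dz":0,"twist":0},
  {"hand":1,"dx":0,"dy":0,"dz":0,"twist":0},
])

```text
time_s: 8.8
position: [0.5966, 0.1278, 0.2031]
eef_rot: [0.995, 0.097, -0.002, -0.016]
force: [-0.1, -0.1, 0.4]
opening: -0.002
```

```bash
python3 -c "
from workcell import *
s=read_state();print(s['joints'].round(3),s['qd'].round(3),s['tau'].round(2))"; python3 st.py 25 172 100
```

```text
[ 0.194  0.345 -0.069  1.158  0.032  3.141] [-0.005 -0.002  0.003 -0.001 -0.017  0.   ] [ 1.700e-01 -5.526e+01  3.346e+01  2.000e-02  1.900e-01 -0.000e+00]
t 8.8 jig xyz mm [ 27.8 158.2 203.1] toolx-jig yaw deg 3.55 F [-0.08 -0.07  0.38] op -0.0
now-frame shift cm [-0.19 -1.07 10.34]
aligned-frame shift cm [-0.28 -1.38 10.31]
```

Joint 6 is at its limit. I'll turn the tool 90° to bring it back to mid-range, after which tool x = jig +y and tool y = jig +x.

>>> arm_command([
  {"hand":1,"dx":0,"dy":0,"dz":0,"twist":-7},
  {"hand":1,"dx":0,"dy":0,"dz":0,"twist":-7},
  {"hand":1,"dx":0,"dy":0,"dz":0,"twist":-7},
  {"hand":1,"dx":0,"dy":0,"dz":0,"twist":-7},
  {"hand":1,"dx":0,"dy":0,"dz":0,"twist":-7},
])

```text
time_s: 9.22
position: [0.5968, 0.1272, 0.2033]
eef_rot: [0.919, 0.395, 0.003, -0.015]
force: [-0.6, 0.4, 0.5]
opening: -0.001
```

>>> arm_command([
  {"hand":1,"dx":0,"dy":0,"dz":0,"twist":-7},
  {"hand":1,"dx":0,"dy":0,"dz":0,"twist":-7},
  {"hand":1,"dx":0,"dy":0,"dz":0,"twist":-7},
  {"hand":1,"dx":0,"dy":0,"dz":0,"twist":-7},
  {"hand":1,"dx":0,"dy":0,"dz":0,"twist":-7},
])

```text
time_s: 9.63
position: [0.5968, 0.1272, 0.2032]
eef_rot: [0.758, 0.653, 0.008, -0.013]
force: [-0.5, 0.5, 0.1]
opening: -0.001
```

>>> arm_command([
  {"hand":1,"dx":0,"dy":0,"dz":0,"twist":-7},
  {"hand":1,"dx":0,"dy":0,"dz":0,"twist":-7},
  {"hand":1,"dx":0,"dy":0,"dz":0,"twist":0},
])

```text
time_s: 9.88
position: [0.5968, 0.1273, 0.2032]
eef_rot: [0.674, 0.739, 0.009, -0.012]
force: [0.4, 0.7, -0.1]
opening: -0.001
```

```bash
python3 st.py 25 172 100; python3 -c "
from workcell import *
s=read_state();print(s['joints'].round(3))"
```

```text
t 9.88 jig xyz mm [ 28.  157.6 203.2] toolx-jig yaw deg 87.69 F [ 0.41  0.75 -0.15] op -0.0
now-frame shift cm [ 1.11 -0.32 10.36]
aligned-frame shift cm [-0.3  -1.44 10.32]
[ 0.193  0.344 -0.069  1.158  0.031  1.672]
```

>>> arm_command([
  {"hand":1,"dx":1.1,"dy":-0.3,"dz":1.5,"twist":-2.3},
  {"hand":1,"dx":0,"dy":0,"dz":3,"twist":0},
  {"hand":1,"dx":0,"dy":0,"dz":3,"twist":0},
  {"hand":1,"dx":0,"dy":0,"dz":2.5,"twist":0},
  {"hand":1,"dx":0,"dy":0,"dz":0,"twist":0},
])

```text
time_s: 10.3
position: [0.5882, 0.1405, 0.0984]
eef_rot: [0.661, 0.75, 0.006, -0.015]
force: [-2.0, -0.3, -0.7]
opening: 0.001
```

```bash
python3 st.py 25 140 103; python3 - <<'E'
from workcell import *
import cv2,pickle
cv2.imwrite('pics/w9.png',read_camera('wrist'))
E
python3 st.py 25 140 103
```

```text
t 10.3 jig xyz mm [ 21.2 171.8  98.4] toolx-jig yaw deg 89.65 F [-2.05 -0.33 -0.73] op 0.0
now-frame shift cm [-3.16  0.4  -0.56]
aligned-frame shift cm [ 0.38  3.18 -0.46]
t 10.35 jig xyz mm [ 22.6 171.8 101.1] toolx-jig yaw deg 89.68 F [-0.1   0.23  0.58] op 0.0
now-frame shift cm [-3.17  0.25 -0.29]
aligned-frame shift cm [ 0.24  3.18 -0.19]
```

View pics/w9.png

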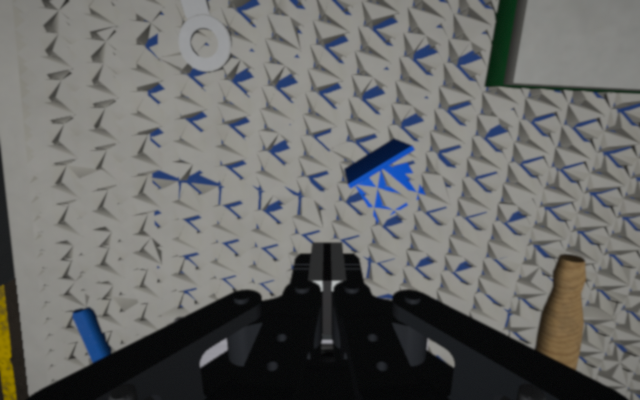

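The wrist view is clear of obstacles: the blue look-alike at (380,165) stays well away, and the leaf is hidden behind the fingers. Starting the push on the leaf.

>>> arm_command([
  {"hand":1,"dx":-1.2,"dy":0.2,"dz":0,"twist":0},
  {"hand":1,"dx":-1.0,"dy":0,"dz":0,"twist":0},
  {"hand":1,"dx":-1.0,"dy":0,"dz":0,"twist":0},
  {"hand":1,"dx":-1.0,"dy":0,"dz":0,"twist":0},
  {"hand":1,"dx":-1.0,"dy":0,"dz":0,"twist":0},
])

```text
time_s: 10.77
position: [0.6019, 0.0888, 0.1033]
eef_rot: [0.66, 0.751, 0.01, -0.012]
force: [-0.2, 0.6, -0.4]
opening: 0.001
```

>>> arm_command([
  {"hand":1,"dx":-1.0,"dy":0,"dz":0,"twist":0},
  {"hand":1,"dx":-1.0,"dy":0,"dz":0,"twist":0},
  {"hand":1,"dx":-1.0,"dy":0,"dz":0,"twist":0},
  {"hand":1,"dx":-1.0,"dy":0,"dz":0,"twist":0},
  {"hand":1,"dx":-1.0,"dy":0,"dz":0,"twist":0},
])

```text
time_s: 11.18
position: [0.6077, 0.0392, 0.1014]
eef_rot: [0.66, 0.751, 0.01, -0.012]
force: [0.4, -0.1, 0.5]
opening: 0.002
```

```bash
python3 st.py 25 40 100; python3 - <<'E'
from workcell import *
import cv2
a=read_camera('scene')[100:290,230:450];cv2.imwrite('pics/s10.png',cv2.resize(a,None,fx=3,fy=3))
E
```

```text
t 11.18 jig xyz mm [ 27.1  68.8 101.4] toolx-jig yaw deg 89.83 F [ 0.4  -0.12  0.53] op 0.0
now-frame shift cm [-2.88 -0.2   0.06]
aligned-frame shift cm [-0.21  2.88  0.14]
```

View pics/s10.png

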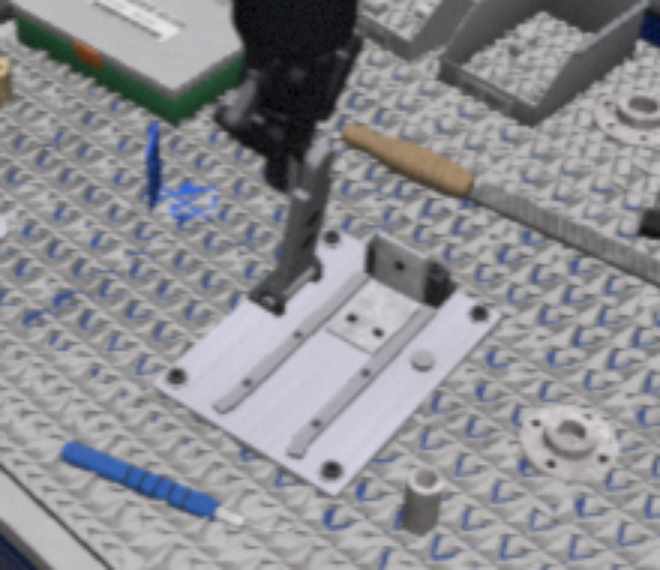

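The leaf is now about upright at (300,220), and the bracket is flat and home. Continuing the push.

>>> arm_command([
  {"hand":1,"dx":-1.0,"dy":0,"dz":0,"twist":0},
  {"hand":1,"dx":-1.0,"dy":0,"dz":0,"twist":0},
  {"hand":1,"dx":-1.0,"dy":0,"dz":0,"twist":0},
  {"hand":1,"dx":-1.0,"dy":0,"dz":0,"twist":0},
  {"hand":1,"dx":-1.0,"dy":0,"dz":0,"twist":0},
])

```text
time_s: 11.65
position: [0.6138, -0.0101, 0.0986]
eef_rot: [0.659, 0.752, 0.009, -0.012]
force: [0.2, 0.1, -0.2]
opening: -0.003
```

>>> arm_command([
  {"hand":1,"dx":-0.8,"dy":0,"dz":0.3,"twist":0},
  {"hand":1,"dx":-0.8,"dy":0,"dz":0.3,"twist":0},
  {"hand":1,"dx":-0.8,"dy":0,"dz":0.4,"twist":0},
  {"hand":1,"dx":0,"dy":0,"dz":0,"twist":0},
])

```text
time_s: 11.98
position: [0.6163, -0.034, 0.0869]
eef_rot: [0.66, 0.751, 0.009, -0.013]
force: [0.6, 0.8, 0.7]
opening: 0.004
```

```bash
python3 st.py 25 40 100; python3 - <<'E'
from workcell import *
import cv2
a=read_camera('scene')[100:290,230:450];cv2.imwrite('pics/s11.png',cv2.resize(a,None,fx=3,fy=3))
E
```

```text
t 11.98 jig xyz mm [25.9 -4.9 86.9] toolx-jig yaw deg 89.77 F [0.64 0.84 0.67] op 0.0
now-frame shift cm [ 4.52 -0.11 -1.17]
aligned-frame shift cm [-0.09 -4.49 -1.31]
```

View pics/s11.png

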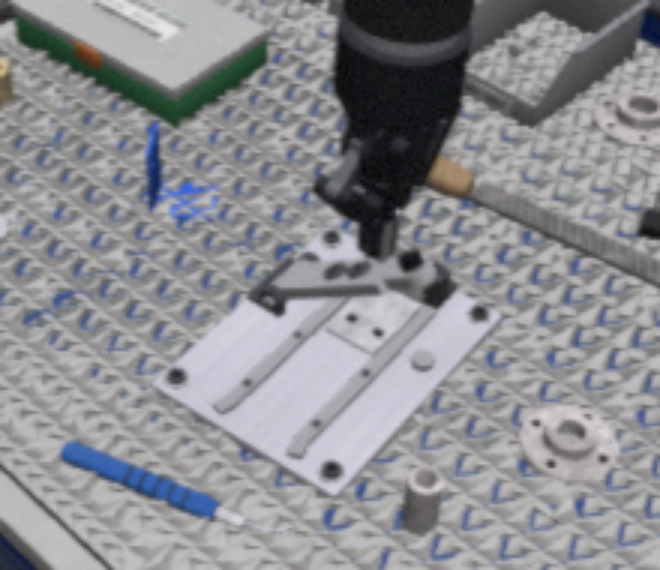

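>>> arm_command([
  {"hand":1,"dx":0,"dy":0,"dz":0,"twist":0},
  {"hand":1,"dx":0,"dy":0,"dz":0,"twist":0},
  {"hand":1,"dx":0,"dy":0,"dz":0,"twist":0},
])

```text
time_s: 12.28
position: [0.617, -0.032, 0.0884]
eef_rot: [0.659, 0.752, 0.009, -0.012]
force: [-1.1, 1.3, -0.2]
opening: 0.002
```

```bash
python3 - <<'E'
from workcell import *
import cv2
a=read_camera('scene')[100:290,230:450];cv2.imwrite('pics/s12.png',cv2.resize(a,None,fx=3,fy=3))
E
```

```text
(no output)
```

View pics/s12.png

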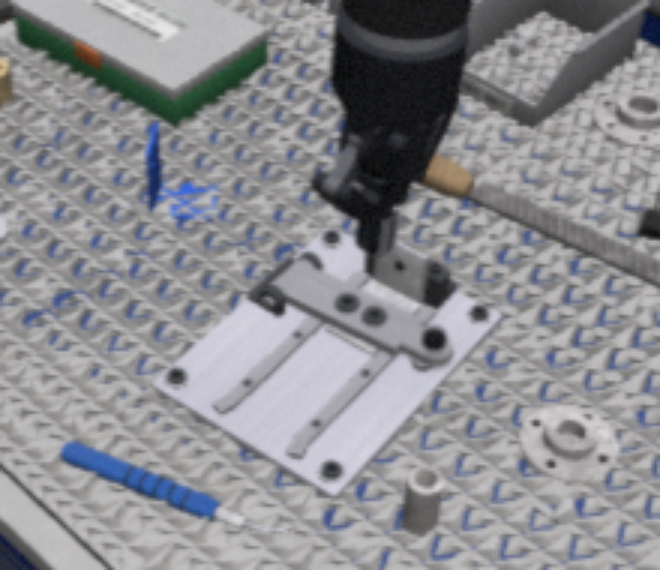

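The leaf is shut across the channel, with its button at (433,340). I'll raise the arm clear and check numerically.

>>> arm_command([
  {"hand":1,"dx":0,"dy":0,"dz":-3,"twist":0},
  {"hand":1,"dx":1,"dy":0,"dz":-4,"twist":0},
  {"hand":1,"dx":3,"dy":0,"dz":-4,"twist":0},
  {"hand":1,"dx":3,"dy":0,"dz":-2,"twist":0},
  {"hand":1,"dx":3,"dy":0,"dz":0,"twist":0},
])

```text
time_s: 12.75
position: [0.6082, 0.059, 0.2205]
eef_rot: [0.66, 0.751, 0.013, -0.009]
force: [0.9, -0.5, 0.6]
opening: -0.002
```

>>> arm_command([
  {"hand":1,"dx":3,"dy":0,"dz":0,"twist":0},
  {"hand":1,"dx":3,"dy":0,"dz":0,"twist":0},
  {"hand":1,"dx":3,"dy":0,"dz":0,"twist":0},
  {"hand":1,"dx":0,"dy":0,"dz":0,"twist":0},
])

```text
time_s: 13.08
position: [0.5928, 0.1524, 0.2177]
eef_rot: [0.657, 0.753, 0.01, -0.013]
force: [0.1, 0.5, 0.3]
opening: -0.002
```

```bash
python3 st.py; python3 - <<'E'
from workcell import *
import cv2,h;from h import *
J=np.loadtxt('jig.txt')
o={}
for c in['scene','top']:
    cal[c]=get_calibration(c);im=read_camera(c)
    for n in['leaf_nose','bracket_bend','short_leg_end','long_leg_end']:print(c,n,[(round(d['conf'],2),round(d['location'][1]*640,1),round(d['location'][0]*400,1)) for d in landmark_of(c,n)[:2]])
    for q in(0,.06,.15):print(q,proj(c,j2w([[.025,.06-.117*np.cos(q),.023+.117*np.sin(q)]],J)).round(1))
    print('bend,short,long home',proj(c,j2w([[.07,0,.012],[.07,0,.06],[.01,0,.012]],J)).round(1).tolist())
    a=im[140:270,270:430] if c=='scene' else im[140:260,270:420]
    cv2.imwrite(f'pics/{c}13.png',cv2.resize(a,None,fx=4.5,fy=4.5,interpolation=cv2.INTER_CUBIC))
E
```

```text
t 13.08 jig xyz mm [ 27.3 183.  217.7] toolx-jig yaw deg 90.17 F [0.13 0.46 0.31] op -0.0
scene leaf_nose [(0.71, 373.2, 219.7), (0.64, 343.6, 219.6)]
scene bracket_bend [(0.86, 367.3, 197.8), (0.68, 282.6, 165.0)]
scene short_leg_end [(0.91, 361.5, 182.3), (0.53, 371.0, 217.7)]
scene long_leg_end [(0.62, 279.4, 145.6), (0.58, 341.2, 214.9)]
0 [[374.4 218.6]]
0.06 [[374.7 216.1]]
0.15 [[374.7 212.2]]
bend,short,long home [[362.7, 197.6], [364.6, 180.8], [346.3, 213.8]]
top leaf_nose [(0.9, 362.0, 181.7)]
top bracket_bend [(0.56, 334.1, 166.5), (0.53, 246.9, 188.0)]
top short_leg_end [(0.71, 335.4, 162.0), (0.57, 262.6, 173.8)]
top long_leg_end []
0 [[361.6 181.9]]
0.06 [[361.8 181.5]]
0.15 [[361.7 180.8]]
bend,short,long home [[333.6, 166.9], [334.4, 163.0], [337.4, 192.6]]
```

View pics/scene13.png

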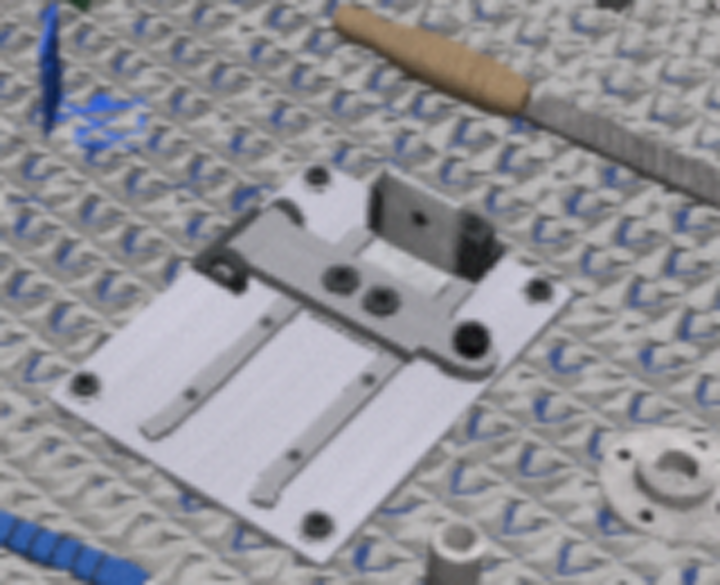

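View pics/top13.png

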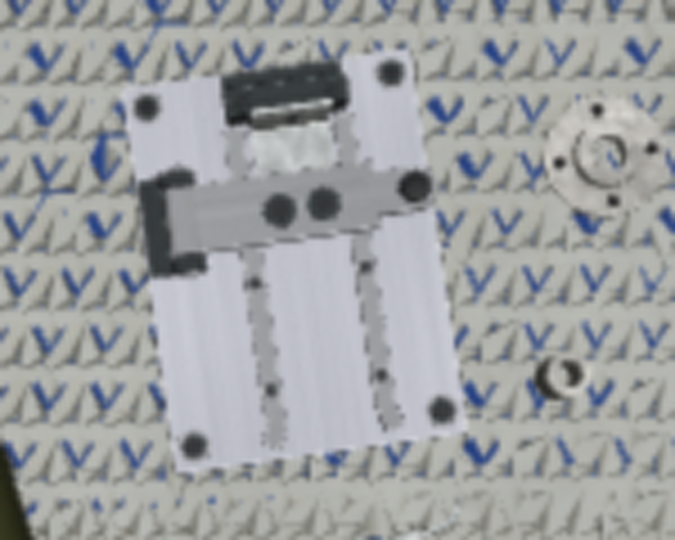

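Both views show the leaf level: the nose is at (373,220), and a shut leaf predicts (374,219). The bracket's upright leg is flush with the block, and the bystanders haven't moved. Handing in.

```bash
python3 -c "
from workcell import *
print(job_done())"
```

```text
the job is handed in; nothing more can be done
None
```

I tipped the bracket over away from the block, slid it home along the rails and swung the leaf shut. I handed the job in at about 13.5 s of the 51 s allowed; `job_done()` gives no verdict.

**Bracket:** The home push met the block with about 12 N. The fingertip was then at jig x = 55.6 mm, against 56 mm expected for home. The final pictures show it lying flat and flush with the block.

**Leaf:** The nose appears at pixel (373, 220) in the scene camera and (362, 182) in the top camera. A shut leaf predicts (374, 219) and (362, 182). I let the leaf drop shut by its own weight and did not press it down afterwards.

**Bystanders:** The flange and the bush look unmoved in the final views. Most of the deburring tool was outside those close-ups, but it had not moved in the picture taken just before. The arm is parked clear with no contact force.

**Checks that were off or disagreed:**
- One network landmark, `bracket_bend` in the scene camera, was about 5 pixels from its predicted home position. The top camera agreed within 1 pixel.
- The final `long_leg_end` detections were of no use. In the scene camera one was the blue look-alike and the other about 5 pixels off; the top camera found none.
- The jig fits from the three cameras differed by about 2 mm and 0.01 rad, so I used an average.
- Joint 6 reached the end of its range while I moved round the leaf. The arm stopped short and the tool was left tilted about 0.03 rad. I turned the tool 90 degrees, and the leaf push was not affected.

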